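# Fetch the lime from behind the spice jars

### The arm

A 7-joint arm with a two-finger parallel gripper is mounted at the origin on the work surface; the furniture and walls round the work are solid. World frame = base frame: x ahead of the robot, y to its left, z up, the work surface at z = 0. Lengths are in mm, angles in rad, forces in N, time in s.
With the tool pointing down it reaches from about 400 to 875 mm from the base axis. Payload 4.4 kg.
Tool frame: the origin (TCP) lies between the finger pads; the fingertips stand ctrl.tcp_to_tips ahead of it and the grasp point (between the pads) lies 8 mm behind it (ctrl.tcp_to_tips is the distance from the TCP to the fingertips, in mm); z points along the fingers, y is the direction in which the jaws open and shut (so a half turn about z gives the same grasp; the last joint's range is limited). The gripper opens to 85 mm and grips with 20 to 120 N. Pads are 22 mm wide; open, the fingers measure 114 mm over their backs; the gripper's body (76 mm by 85 mm) begins 54 mm behind the grasp point. The pads swing forward as they close: fully open they stand 13 mm farther back than shut.
Start: joints at [-1.207, 0.628, 0.038, 1.517, -0.027, 0.996, -0.02], TCP at [270.827, 590.906, 242.313] pointing down, gripper open.
Joint ranges: [-3.06, 3.06], [-0.37, 2.12], [-1.25, 1.32], [0.18, 2.47], [-1.1, 4.24], [0.23, 1.98], [-2.94, 2.94]. Speed limits (rad/s): [2.57, 2.57, 3.14, 3.14, 3.14, 3.14, 3.14].

### API

Orientations are given as [roll, pitch, yaw] about the fixed x, y, z axes, in that order (R = Rz(yaw) Ry(pitch) Rx(roll)).
In Python, from cell import ctrl gives the robot as it stands.
- The arm moves only by the tool send_rows, never from a script. Its argument "rows" is a list of rows, each an object of numbers: "x", "y", "z": the shift along the world's x, y, z in cm; "roll": the turn about the world's z in degrees; "claw": the closure, from 0 (fully open) to 1 (shut). A call has 1 to 5 rows; each row is the pose to reach, as a shift and turn from the pose commanded when the call began; what a row does not reach only later rows make up. A row lasts 1/12 s, in which the tool goes at most 41.7 mm and 7.16 degrees, less where a joint would pass 70% of its speed; a pose out of reach is approached as far as the arm can. A call with a gripper value outside its range is refused whole. The fingers move at their own pace and stop on an object; the grip force is fixed at half the most. Time passes only in rows, so rows that repeat a pose let the fingers close. It gives the time, the measured TCP pose, the force and the opening at its end, in the units of the state.
- ctrl.read_state(): the state, without advancing time (a new reading comes with each control period).
- ctrl.get_image(name): name is "scene" or "top" or "wrist"; returns (picture, depth): 400x640x3 uint8, blue, green, red; 400x640 float32, mm along the optical axis (not along the pixel's ray), 0 where there is no reading.
- ctrl.get_calibration(name): a dict with "intrinsics" (3x3 intrinsics, pixels), "T" (4x4, takes a point from camera to world coordinates). Camera axes: x right, y down, z forward; pixel columns grow to the right and rows downward; lengths in mm; the calibration is good to about 2 mm. A picture is of the moment at which its call begins: read the wrist's pose just before it. get_calibration takes no time and is no camera call; for the wrist camera it gives the pose at the moment of the call.
- ctrl.finish_job(): hands the job in, once; it reports no verdict.
Trained networks look in the newest picture that a camera, given by its name, has taken for a name from the list of things; names that differ only in an ending like _2 or _b are one class to them, and where a whole thing is asked for, a point or a joint stands for the part that bears it (a point fixed in the world has none). Each returns a list of dicts, best first, with "confidence" (0 to 1); they miss things now and then, are a little off and sometimes report something else, mostly with a low value. They report only what shows in the picture. A call takes as long as a camera call.
- ctrl.recognise(camera, query): "uv" ([column, row] in pixels, amid what is visible of it).
- ctrl.regions_of(camera, query): "region" (400x640 bool, what is visible of it) and "uv" ([column, row] in pixels, amid what is visible of it).
- ctrl.place_of(camera, query): "uv" ([column, row] in pixels: a listed point, or the origin of a listed thing).
The state is a dict: "clock": time; "qpos": joint angles; "qd": joint speeds; "tau": joint torques, N m; "eef_pos": TCP position; "tool_rot": TCP orientation; "force": force on the tool from outside, world axes, zero at the start; "torque": the same for the moment, N m; "width": finger opening in mm.
Only numpy, scipy, OpenCV 4.12 (cv2) and the standard library are available. Lean on these libraries where they do the work, as an engineer would, in place of code of your own. Each camera call takes 0.05 s, during which the arm holds its last target. There are 200 camera calls.

### The job

The lime stands hemmed in behind the three spice jars on the round wooden tray. Clear all three jars off the tray onto the marble board, standing upright, then lay the lime in the dark bowl, and only then put every jar back upright, centred on the very seat where it stood at the start. Do not knock any jar over, and leave the mug and the tin alone.

Things in the scene. Friction and masses are not known exactly. Their poses are not given: they have to be found in the camera images.
- tray: Round light-wood tray, fixed to the counter, 160 mm in diameter, 12 mm thick. Origin at the centre of its underside, z up; top at z = 12 mm. Three flush round cork seats, 49 mm in diameter, are inlaid in the top, centred 55 mm from the axis at (-55, 0), (14.2, 53.1) and (27.5, -47.6) mm in its x, y (not evenly spaced; 87 to 102 mm apart). In its middle a dark wooden ring (39 mm in diameter, standing 5 mm above the top) keeps the lime from rolling.
- jar_red: Loose clear spice jar with a red screw cap, closed, round, 46 mm in diameter, 97 mm high, about 0.11 kg. Origin at the centre of its underside, z up. Stands on one of the tray's three cork seats at the start.
- jar_yellow: Loose clear spice jar with a yellow screw cap, closed, round, 45 mm in diameter, 98 mm high, about 0.11 kg. Origin at the centre of its underside, z up. Stands on one of the tray's three cork seats at the start.
- jar_white: Loose clear spice jar with a white screw cap, closed, round, 40 mm in diameter, 105 mm high, about 0.11 kg. Origin at the centre of its underside, z up. Stands on one of the tray's three cork seats at the start.
- lime_center (a point): Centre of the green lime, loose, 53 x 46 x 48 mm (its x, y, z; axes turn with it), about 0.05 kg. It stands in the middle of the tray, in the dark ring, its centre 36 mm above the counter, about 6 mm from the jars round it, which are taller than it by some 50 mm and leave no room for a gripper's body until they are gone.
- lime: The same lime; origin at the point of its surface that is the underside at the start, 24 mm below its centre.
- bowl: Dark round bowl, loose, open at the top and empty, 115 mm in diameter over the rim, 51 mm high, 0.35 kg. Origin at the centre of its underside, z up; its inner floor is about 8 mm up and 48 mm across, and the inside widens to about 102 mm at the rim.
- board: Square marble serving board, fixed, lying on the counter: the side area for the jars. 140 x 140 mm, 12 mm thick, flat, with a small brass dot near one corner. Origin at the centre of its underside, z up; top at z = 12 mm. The three jars fit on it in a triangle.
- mug: Bystander: dark mug with a handle, 92 x 127 mm, 95 mm high, loose. Origin at its underside. Leave alone. A planter about 160 mm wide hangs over the corner in front of it, its underside 0.49 m above the counter: keep arm and gripper clear of it.
- tin: Bystander: red and white food tin, 75 mm in diameter, 58 mm high, loose. Origin at the centre of its underside. Leave alone.

How it is judged (in metres and radians):
On the way, in this order (a step that is already met when the one before it is completed fails the run):
1. all three jars stand upright on the marble board at the same time (x of jar_red in the frame of board between -0.07 and 0.07 m and y of jar_red in the frame of board between -0.07 and 0.07 m and z of jar_red in the frame of board between 0.007 and 0.018 m and angle between each of jar_red, jar_yellow, jar_white's own z axis and vertical below 0.15 rad and linear speed of each of jar_red, jar_yellow, jar_white below 0.05 m/s and x of jar_yellow in the frame of board between -0.07 and 0.07 m and y of jar_yellow in the frame of board between -0.07 and 0.07 m and z of jar_yellow in the frame of board between 0.007 and 0.018 m and x of jar_white in the frame of board between -0.07 and 0.07 m and y of jar_white in the frame of board between -0.07 and 0.07 m and z of jar_white in the frame of board between 0.007 and 0.018 m), for 0.2 s.
2. the lime lies released in the bowl while the three jars still stand on the marble board (all of step 1 and horizontal distance between lime_center and bowl below 0.03 m and z of lime_center in the frame of bowl between 0.015 and 0.05 m and linear speed of lime below 0.05 m/s and angle between bowl's own z axis and vertical below 0.1 rad and contact force between the fingers and lime below 0.05 N), for 0.2 s.
At the end, for the whole second after the job is handed in: The lime rests released in the upright bowl (its centre within 30 mm of the bowl's axis and less than 50 mm above the bowl's underside), and each jar stands upright, released and at rest within 15 mm of where it itself stood at the start (horizontal distance between lime_center and bowl below 0.03 m and z of lime_center in the frame of bowl between 0.015 and 0.05 m and linear speed of lime below 0.05 m/s and angle between each of bowl, jar_red, jar_yellow, jar_white's own z axis and vertical below 0.1 rad and contact force between the fingers and lime below 0.05 N and distance of each of jar_red, jar_yellow, jar_white from where it was at the start of the episode below 0.015 m and linear speed of each of jar_red, jar_yellow, jar_white below 0.02 m/s); the robot touches nothing.
It fails at once if the red-capped jar is knocked over (tilted more than about 40 degrees) (angle between jar_red's own z axis and vertical above 0.7 rad).
It fails at once if the yellow-capped jar is knocked over (tilted more than about 40 degrees) (angle between jar_yellow's own z axis and vertical above 0.7 rad).
It fails at once if the white-capped jar is knocked over (tilted more than about 40 degrees) (angle between jar_white's own z axis and vertical above 0.7 rad).
It fails at once if the mug is moved by more than 20 mm (distance of mug from where it was at the start of the episode above 0.02 m).
It fails at once if the tin is moved by more than 20 mm (distance of tin from where it was at the start of the episode above 0.02 m).
It also fails if it takes over 125 s, if anything falls off the work surface, if the arm or the gripper's body presses on something with over 40 N, if the wrist force passes 120 N, or if a joint passes its speed limit or range.

## Working session

There is one attempt and no reset: what is moved stays moved. The work goes in short steps, Python scripts to look and compute and a tool call to move; the robot and the scene stay as the last step left them, time stands still between calls to the robot, and variables do not carry over. Pictures are saved under pics/ and viewed, on a budget of 14 in all, crops included, one or two more only if the job needs it, and the job is handed in when it is done.

Besides the shell and the picture viewer there is one more tool, called as name(argument=value, ...), one argument or row to a line, values as JSON. send_rows: Moves the arm, as the interface text tells. Its arguments: {"type":"object","properties":{"rows":{"type":"array"}},"required":["rows"]}

```bash
ls; mkdir -p pics; cat > h.py <<'E'
from cell import ctrl
import numpy as np, cv2
def pts(cam,depth,mask):
    c=ctrl.get_calibration(cam);K=np.array(c["intrinsics"]);T=np.array(c["T"])
    v,u=np.nonzero(mask&(depth>0));d=depth[v,u]
    p=np.stack([(u-K[0,2])/K[0,0]*d,(v-K[1,2])/K[1,1]*d,d],1)
    return p@T[:3,:3].T+T[:3,3]
def ray(cam,uv,z):
    c=ctrl.get_calibration(cam);K=np.array(c["intrinsics"]);T=np.array(c["T"])
    d=T[:3,:3]@np.linalg.inv(K)@[uv[0],uv[1],1];o=T[:3,3]
    return o+d*(z-o[2])/d[2]
E
python3 - <<'E'
from h import *
print(ctrl.tcp_to_tips, ctrl.read_state())
for c in("top","scene"):
    im,d=ctrl.get_image(c);cv2.imwrite(f"pics/{c}0.png",im);np.save(c+"0.npy",d)
    print(c,ctrl.get_calibration(c)["T"])
    for q in("jar_red","jar_yellow","jar_white","tray","board","bowl","mug","tin","lime"):
        r=ctrl.regions_of(c,q)
        for x in r[:2]:
            P=pts(c,d,x["region"]); 
            z=np.percentile(P[:,2],97) if len(P) else 0
            t=P[P[:,2]>z-8] if len(P) else P
            print(c,q,round(x["confidence"],2),np.round(x["uv"]),len(P),"ztop",round(float(z),1),"min",np.round(t.min(0)),"max",np.round(t.max(0)),"med",np.round(np.median(t,0)) )
E
```

```text
pics
11.0 {'clock': 0.0, 'qpos': array([-1.20677104,  0.62933622,  0.03842326,  1.51838842, -0.02699158,
        0.99633019, -0.01995744]), 'qd': array([-4.94756855e-04,  4.04462220e-04,  6.34870791e-05,  8.66238805e-04,
       -6.11749255e-04,  1.90307493e-03, -1.14238408e-03]), 'tau': array([-4.58828654e-04, -5.63405550e+01,  1.22619331e+00, -1.93453985e+01,
        1.10767601e-02,  1.02163132e-02,  9.24133047e-06]), 'eef_pos': array([270.56847926, 590.32171121, 241.38864807]), 'tool_rot': array([-3.13964807e+00,  2.18367245e-05,  2.71182919e+00]), 'force': array([-0.00419027, -0.03767984, -0.27409661]), 'torque': array([ 0.03629832, -0.03393671, -0.02254003]), 'width': 85.07868071533717}
top [[-8.85212788e-03 -9.91842803e-01  1.27159325e-01  3.79419130e+02]
 [-9.99913136e-01  1.00216908e-02  8.56077925e-03 -1.39672990e+02]
 [-9.76529872e-03 -1.27072498e-01 -9.91845361e-01  9.03063790e+02]
 [ 0.00000000e+00  0.00000000e+00  0.00000000e+00  1.00000000e+00]]
top jar_red 0.78 [337. 200.] 446 ztop 111.6 min [ 455. -190.  104.] max [ 497. -148.  113.] med [ 476. -170.  109.]
top jar_yel
[... 1780 characters left out ...]
78.  63.] med [ 488. -100.   42.]
scene board 0.62 [373. 198.] 2275 ztop 14.5 min [ 315. -344.    6.] max [ 460. -197.   16.] med [ 384. -262.   12.]
scene bowl 0.8 [256. 284.] 2656 ztop 51.1 min [408.  44.  43.] max [521. 161.  53.] med [462. 106.  49.]
scene bowl 0.74 [308. 214.] 291 ztop 60.3 min [ 464. -128.   53.] max [496. -96.  62.] med [ 477. -109.   57.]
scene mug 0.59 [298. 166.] 1431 ztop 95.3 min [ 492. -270.   87.] max [618. -99. 112.] med [ 567. -220.   93.]
scene tin 0.88 [338. 154.] 730 ztop 57.9 min [ 492. -398.   50.] max [ 565. -319.   61.] med [ 528. -356.   55.]
scene lime 0.74 [310. 214.] 290 ztop 60.3 min [ 464. -128.   53.] max [496. -96.  62.] med [ 477. -109.   57.]
```

View pics/top0.png

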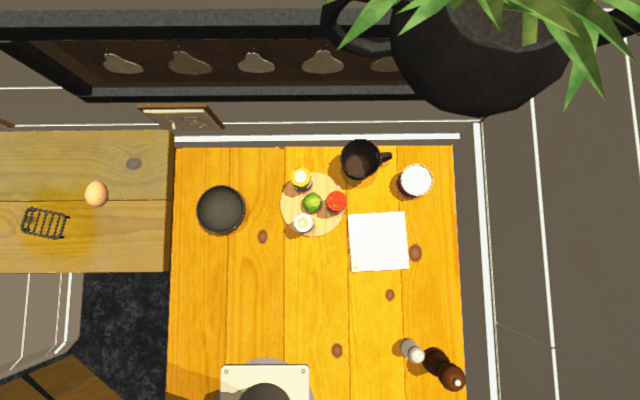

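View pics/scene0.png

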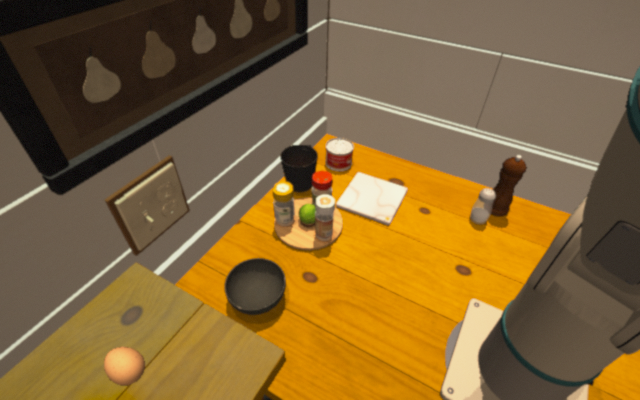

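```bash
python3 - <<'E'
from h import *
from scipy.optimize import least_squares
for c in ("top","scene"):
    im=cv2.imread(f"pics/{c}0.png");d=np.load(c+"0.npy")
    P=pts(c,d,np.ones_like(d,bool))
    for n,x,y,r,z in(("red",476,-169,46,109),("yel",530,-91,45,110),("wht",428,-96,40,117)):
        m=(np.hypot(P[:,0]-x,P[:,1]-y)<28)&(P[:,2]>z-6)&(P[:,2]<z+9)
        q=P[m][:,:2].astype(np.float32);(cx,cy),rr=cv2.minEnclosingCircle(q)
        print(c,n,cx,cy,rr,q.mean(0),len(q))
    # bowl rim, lime, planter
    m=(np.hypot(P[:,0]-465,P[:,1]-102)<62)&(P[:,2]>44)&(P[:,2]<56)
    print("bowl",cv2.minEnclosingCircle(P[m][:,:2].astype(np.float32)))
    m=(np.hypot(P[:,0]-481,P[:,1]-114)<0)
    h=P[P[:,2]>300]; print("high",len(h), h.min(0) if len(h) else 0,h.max(0) if len(h) else 0)
    b=P[(P[:,2]>7)&(P[:,2]<17)&(P[:,0]>300)&(P[:,0]<475)&(P[:,1]<-195)&(P[:,1]>-360)]
    print("board",cv2.minAreaRect(b[:,:2].astype(np.float32)))
E
```

```text
top red 476.069091796875 -168.92312622070312 22.2066650390625 [ 475.99066 -168.96265] 328
top yel 529.625 -90.16888427734375 22.253000259399414 [528.77545  -90.564705] 314
top wht 428.7466735839844 -96.1543960571289 19.998353958129883 [428.1883  -96.12545] 271
bowl ((466.2480773925781, 101.60218048095703), 58.21165084838867)
high 96930 [ 141.42008183 -486.19154877  300.00537099] [645.84771091 419.06943707 737.00151979]
board ((388.1220703125, -271.8804016113281), (139.8599395751953, 140.1591339111328), 2.73979115486145)
scene red 476.2911376953125 -166.60235595703125 23.039085388183594 [ 474.34003 -164.44902] 235
scene yel 528.08740234375 -88.54684448242188 23.34795379638672 [526.8186  -86.34256] 265
scene wht 427.65350341796875 -95.2634506225586 21.111284255981445 [426.45206 -92.66174] 250
bowl ((464.6622009277344, 102.6418228149414), 58.87956237792969)
high 74723 [ -19.39871165 -496.44959767  300.0063957 ] [656.25496767 326.75219917 558.35772718]
board ((387.3092041015625, -270.0010681152344), (139.6443634033203, 143.32533264160156), 3.300696849822998)
```

```bash
python3 - <<'E'
from h import *
for c in ("top","scene"):
    d=np.load(c+"0.npy");P=pts(c,d,np.ones_like(d,bool))
    for a,b in((130,300),(300,480),(480,560),(560,800)):
        h=P[(P[:,2]>a)&(P[:,2]<b)&(P[:,1]<-120)&(P[:,0]>250)&(P[:,0]<640)]
        if len(h): print(c,a,b,len(h),np.round(np.percentile(h,1,axis=0)),np.round(np.percentile(h,99,axis=0)))
S=np.array([[-55,0],[14.2,53.1],[27.5,-47.6]]);W=np.array([[476,-168.3],[428.4,-96],[529.2,-90]])
M,_=cv2.estimateAffinePartial2D(S,W);print(M,np.c_[S,[1,1,1]]@M.T)
E
```

```text
top 130 300 10520 [ 253. -483.  131.] [ 629. -466.  299.]
top 300 480 28051 [ 254. -484.  304.] [ 633. -126.  479.]
top 480 560 7718 [ 275. -484.  480.] [ 636. -123.  532.]
top 560 800 24700 [ 473. -368.  592.] [ 584. -145.  731.]
scene 130 300 10196 [ 253. -485.  132.] [ 638. -464.  298.]
scene 300 480 12837 [ 254. -488.  302.] [ 634. -124.  441.]
[[ 7.19904024e-02 -9.90944159e-01  4.80002557e+02]
 [ 9.90944159e-01  7.19904024e-02 -1.13838798e+02]] [[ 476.04308498 -168.34072635]
 [ 428.40568597  -95.94470015]
 [ 529.15123516  -90.01457636]]
```

send_rows(
  rows=[
    {"x": 2,"y": -3.5,"z": 0,"roll": 6},
    {"x": 4,"y": -7,"z": 0,"roll": 12},
    {"x": 6,"y": -10.5,"z": 0,"roll": 18},
    {"x": 8,"y": -14,"z": 0,"roll": 24.6},
    {"x": 10,"y": -17.5,"z": 0,"roll": 24.6},
  ],
)

```text
$.rows[0]: bad value
```

send_rows(
  rows=[
    {"x": 2,"y": -3.5,"z": 0,"roll": 6,"claw": 0},
    {"x": 4,"y": -7,"z": 0,"roll": 12,"claw": 0},
    {"x": 6,"y": -10.5,"z": 0,"roll": 18,"claw": 0},
    {"x": 8,"y": -14,"z": 0,"roll": 24.6,"claw": 0},
    {"x": 10,"y": -17.5,"z": 0,"roll": 24.6,"claw": 0},
  ],
)

```text
clock: 1.42
eef_pos: [371.5, 414.2, 242.4]
tool_rot: [3.141, 0.0, -3.137]
force: [0.5, -0.1, -0.1]
width: 85.2
```

send_rows(
  rows=[
    {"x": 2.2,"y": -3.5,"z": -1,"roll": 0,"claw": 0.2},
    {"x": 4.4,"y": -7,"z": -2,"roll": 0,"claw": 0.2},
    {"x": 6.6,"y": -10.5,"z": -3,"roll": 0,"claw": 0.2},
    {"x": 8.8,"y": -14,"z": -4,"roll": 0,"claw": 0.2},
    {"x": 10.5,"y": -17.5,"z": -5,"roll": 0,"claw": 0.2},
  ],
)

```text
clock: 1.83
eef_pos: [476.6, 241.3, 192.8]
tool_rot: [3.141, 0.002, 3.141]
force: [1.2, -0.1, 0.2]
width: 68.3
```

send_rows(
  rows=[
    {"x": 0,"y": -4,"z": 0,"roll": 0,"claw": 0.2},
    {"x": 0,"y": -8,"z": 0,"roll": 0,"claw": 0.2},
    {"x": 0,"y": -12,"z": 0,"roll": 0,"claw": 0.2},
    {"x": 0,"y": -16,"z": 0,"roll": 0,"claw": 0.2},
    {"x": 0,"y": -20,"z": 0,"roll": 0,"claw": 0.2},
  ],
)

```text
clock: 2.25
eef_pos: [474.9, 40.7, 193.0]
tool_rot: [3.142, 0.001, 3.141]
force: [1.5, -0.1, 0.5]
width: 68.1
```

send_rows(
  rows=[
    {"x": 0,"y": -4,"z": 0,"roll": 0,"claw": 0.2},
    {"x": 0,"y": -8,"z": 0,"roll": 0,"claw": 0.2},
    {"x": 0,"y": -12,"z": 0,"roll": 0,"claw": 0.2},
    {"x": 0,"y": -16,"z": 0,"roll": 0,"claw": 0.2},
    {"x": 0,"y": -20,"z": 0,"roll": 0,"claw": 0.2},
  ],
)

```text
clock: 2.67
eef_pos: [474.9, -159.5, 193.1]
tool_rot: [-3.141, 0.001, 3.141]
force: [0.6, -0.5, 0.8]
width: 68.2
```

```bash
python3 - <<'E'
from h import *
s=ctrl.read_state();print(s["eef_pos"],s["qpos"],s["tool_rot"])
im,d=ctrl.get_image("wrist");cv2.imwrite("pics/w1.png",im);print(ctrl.get_calibration("wrist")["T"])
P=pts("wrist",d,np.ones_like(d,bool))
for n,x,y,z in(("red",476,-168,109),("yel",529,-90,110),("wht",428,-96,117)):
    m=(np.hypot(P[:,0]-x,P[:,1]-y)<28)&(P[:,2]>z-6)&(P[:,2]<z+9)
    if m.sum()>9: print(n,cv2.minEnclosingCircle(P[m][:,:2].astype(np.float32)),m.sum())
E
```

```text
[ 474.85490919 -159.46036163  193.08747036] [ 0.33380706  0.48722519 -0.09385685  1.97909095  0.06999256  0.67761758
  1.76653293] [-3.14145558e+00  6.64668173e-04  3.14104507e+00]
[[ 1.22035679e-02  9.49478796e-01  3.13593827e-01  3.93751460e+02]
 [ 9.99905549e-01 -9.60487614e-03 -9.83051576e-03 -1.68649587e+02]
 [-6.32183640e-03  3.13684175e-01 -9.49506331e-01  3.25351770e+02]
 [ 0.00000000e+00  0.00000000e+00  0.00000000e+00  1.00000000e+00]]
red ((474.7103576660156, -179.23414611816406), 22.740419387817383) 2143
yel ((526.01416015625, -98.74334716796875), 20.422182083129883) 427
wht ((427.59613037109375, -106.15058135986328), 20.18582534790039) 2377
```

send_rows(
  rows=[
    {"x": 0.1,"y": 0.1,"z": -1,"roll": 0,"claw": 0.2},
    {"x": 0.1,"y": 0.1,"z": -2,"roll": 0,"claw": 0.2},
    {"x": 0.1,"y": 0.1,"z": -2,"roll": 0,"claw": 0.2},
  ],
)

```text
clock: 2.97
eef_pos: [474.8, -154.5, 170.9]
tool_rot: [3.14, -0.004, -3.14]
force: [0.3, 0.4, -0.3]
width: 68.2
```

View pics/w1.png

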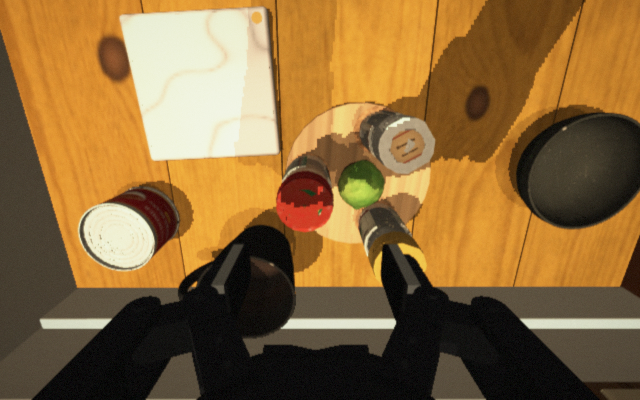

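```bash
cat >> h.py <<'E'
def look(z0=None):
    s=ctrl.read_state();T=ctrl.get_calibration("wrist")["T"];im,d=ctrl.get_image("wrist");s2=ctrl.read_state();T2=ctrl.get_calibration("wrist")["T"]
    print("tcp",s["eef_pos"].round(1),s2["eef_pos"].round(1),"camT",np.round(T[:3,3],1),np.round(T2[:3,3],1),"F",s2["force"].round(1),"w",round(s2["width"],1))
    return im,d
E
python3 - <<'E'
from h import *
im,d=look()
P=pts("wrist",d,np.ones_like(d,bool))
for n,x,y,z in(("red",476,-168,109),("yel",529,-90,110),("wht",428,-96,117)):
    m=(np.hypot(P[:,0]-x,P[:,1]-y)<28)&(P[:,2]>z-6)&(P[:,2]<z+9)
    if m.sum()>9: print(n,cv2.minEnclosingCircle(P[m][:,:2].astype(np.float32)),m.sum())
E
```

```text
tcp [ 474.8 -154.5  170.9] [ 475.1 -154.3  171.5] camT [ 395.1 -155.3  303.4] [ 395.4 -155.1  304.1] F [0.8 0.7 0.3] w 68.2
red ((475.76806640625, -168.22225952148438), 22.938840866088867) 3018
yel ((528.78564453125, -89.7347412109375), 22.440624237060547) 529
wht ((427.9163818359375, -95.5484619140625), 20.464527130126953) 3174
```

send_rows(
  rows=[
    {"x": 0.1,"y": -0.7,"z": 0,"roll": 0,"claw": 0.2},
    {"x": 0.1,"y": -1.4,"z": 0,"roll": 0,"claw": 0.2},
    {"x": 0.1,"y": -1.4,"z": -1,"roll": 0,"claw": 0.2},
    {"x": 0.1,"y": -1.4,"z": -2,"roll": 0,"claw": 0.2},
    {"x": 0.1,"y": -1.4,"z": -2,"roll": 0,"claw": 0.2},
  ],
)

```text
clock: 3.43
eef_pos: [475.6, -169.9, 150.8]
tool_rot: [3.14, -0.003, 3.141]
force: [0.0, 0.4, -0.8]
width: 68.6
```

```bash
python3 -c "
from h import *
look()"
```

```text
tcp [ 475.6 -169.9  150.8] [ 475.9 -169.8  151.4] camT [ 395.9 -170.4  283.4] [ 396.1 -170.4  284. ] F [ 0.3 -0.1 -0.2] w 68.4
```

send_rows(
  rows=[
    {"x": 0,"y": 0.1,"z": -2.5,"roll": 0,"claw": 0.2},
    {"x": 0,"y": 0.1,"z": -4.5,"roll": 0,"claw": 0.2},
    {"x": 0,"y": 0.1,"z": -6,"roll": 0,"claw": 0.2},
    {"x": 0,"y": 0.1,"z": -7,"roll": 0,"claw": 0.2},
    {"x": 0,"y": 0.1,"z": -7,"roll": 0,"claw": 0.2},
  ],
)

```text
clock: 3.9
eef_pos: [475.8, -168.8, 81.1]
tool_rot: [3.14, -0.003, 3.142]
force: [0.3, -0.1, -0.2]
width: 68.6
```

send_rows(
  rows=[
    {"x": 0,"y": 0,"z": 0,"roll": 0,"claw": 0.35},
    {"x": 0,"y": 0,"z": 0,"roll": 0,"claw": 0.5},
    {"x": 0,"y": 0,"z": 0,"roll": 0,"claw": 0.7},
    {"x": 0,"y": 0,"z": 0,"roll": 0,"claw": 0.7},
    {"x": 0,"y": 0,"z": 0,"roll": 0,"claw": 0.7},
  ],
)

```text
clock: 4.32
eef_pos: [477.7, -169.5, 83.7]
tool_rot: [-3.141, 0.002, 3.141]
force: [-0.1, 0.6, 4.2]
width: 44.2
```

```bash
python3 -c "
from h import *
im,d=look();cv2.imwrite('pics/w2.png',im)"
```

```text
tcp [ 477.7 -169.5   83.7] [ 477.7 -169.5   83.7] camT [ 397.3 -169.8  215.8] [ 397.3 -169.8  215.8] F [0.3 0.9 5.3] w 44.7
```

View pics/w2.png

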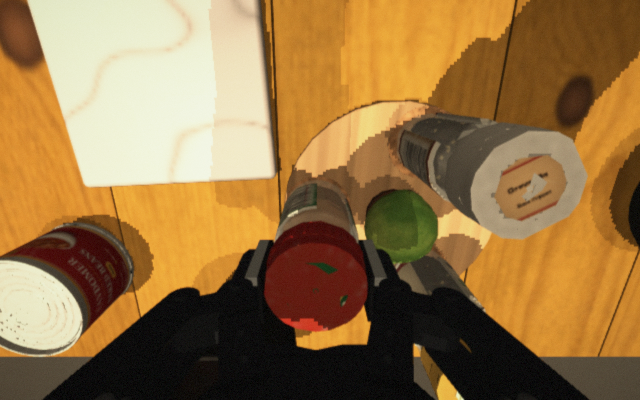

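send_rows(
  rows=[
    {"x": 0,"y": 0,"z": 1,"roll": 0,"claw": 0.7},
    {"x": 0,"y": 0,"z": 3,"roll": 0,"claw": 0.7},
    {"x": 0,"y": 0,"z": 5,"roll": 0,"claw": 0.7},
    {"x": -1,"y": -1,"z": 6,"roll": 0,"claw": 0.7},
    {"x": -3,"y": -3,"z": 6,"roll": 0,"claw": 0.7},
  ],
)

```text
clock: 4.78
eef_pos: [451.0, -197.7, 145.6]
tool_rot: [-3.141, 0.008, -3.136]
force: [0.4, -0.8, -0.7]
width: 44.5
```

send_rows(
  rows=[
    {"x": -2.5,"y": -2.5,"z": 0,"roll": 0,"claw": 0.7},
    {"x": -5,"y": -5,"z": 0,"roll": 0,"claw": 0.7},
    {"x": -7.5,"y": -7.5,"z": 0,"roll": 0,"claw": 0.7},
    {"x": -9.5,"y": -9.2,"z": 0,"roll": 0,"claw": 0.7},
    {"x": -10.3,"y": -9.9,"z": 0,"roll": 0,"claw": 0.7},
  ],
)

```text
clock: 5.2
eef_pos: [339.9, -301.1, 143.2]
tool_rot: [-3.141, -0.003, 3.135]
force: [-0.4, 1.6, -1.0]
width: 44.8
```

send_rows(
  rows=[
    {"x": 0,"y": 0,"z": 0,"roll": 0,"claw": 0.7},
    {"x": 0,"y": 0,"z": -1.5,"roll": 0,"claw": 0.7},
    {"x": 0,"y": 0,"z": -3,"roll": 0,"claw": 0.7},
    {"x": 0,"y": 0,"z": -4,"roll": 0,"claw": 0.7},
    {"x": 0,"y": 0,"z": -4,"roll": 0,"claw": 0.7},
  ],
)

```text
clock: 5.62
eef_pos: [344.7, -296.4, 101.6]
tool_rot: [3.139, -0.001, -3.139]
force: [-0.3, -0.4, -0.6]
width: 44.3
```

```bash
python3 -c "
from h import *
im,d=look();cv2.imwrite('pics/w3.png',im)
print(ctrl.read_state()['qpos'])"
```

```text
tcp [ 344.7 -296.4  101.6] [ 344.9 -296.9  102.3] camT [ 264.7 -297.4  234. ] [ 264.8 -297.7  234.7] F [ 0.4 -0.1 -0.1] w 44.2
[ 0.71721403  0.60149186 -0.09724223  2.16752465  0.14621553  0.38009415
  2.07375808]
```

View pics/w3.png

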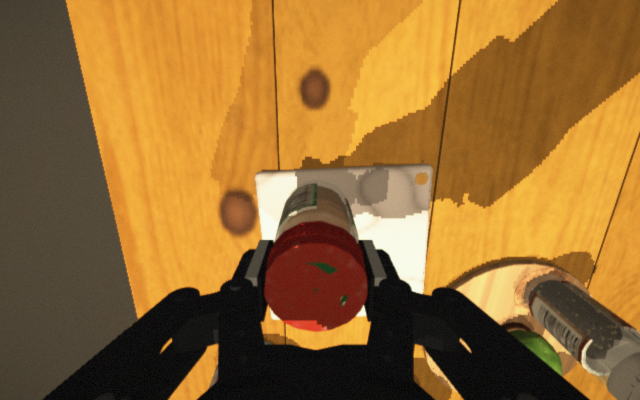

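send_rows(
  rows=[
    {"x": 0,"y": 0,"z": -0.8,"roll": 0,"claw": 0.7},
    {"x": 0,"y": 0,"z": -1.4,"roll": 0,"claw": 0.7},
    {"x": 0,"y": 0,"z": -1.8,"roll": 0,"claw": 0.7},
    {"x": 0,"y": 0,"z": -1.8,"roll": 0,"claw": 0.7},
  ],
)

```text
clock: 6.0
eef_pos: [343.9, -298.0, 84.2]
tool_rot: [3.141, -0.001, 3.141]
force: [0.6, 0.5, -1.0]
width: 44.6
```

send_rows(
  rows=[
    {"x": 0,"y": 0,"z": -0.1,"roll": 0,"claw": 0.7},
    {"x": 0,"y": 0,"z": -0.2,"roll": 0,"claw": 0.7},
    {"x": 0,"y": 0,"z": -0.2,"roll": 0,"claw": 0.7},
  ],
)

```text
clock: 6.25
eef_pos: [344.1, -298.3, 83.6]
tool_rot: [-3.141, 0.0, 3.141]
force: [-0.5, 2.8, 7.3]
width: 44.4
```

send_rows(
  rows=[
    {"x": 0,"y": 0,"z": 0,"roll": 0,"claw": 0.2},
    {"x": 0,"y": 0,"z": 0,"roll": 0,"claw": 0.2},
    {"x": 0,"y": 0,"z": 0,"roll": 0,"claw": 0.2},
    {"x": 0,"y": 0,"z": 1,"roll": 0,"claw": 0.2},
    {"x": 0,"y": 0,"z": 3,"roll": 0,"claw": 0.2},
  ],
)

```text
clock: 6.67
eef_pos: [342.9, -297.5, 111.6]
tool_rot: [3.139, -0.003, 3.141]
force: [0.1, -0.6, 0.9]
width: 68.5
```

send_rows(
  rows=[
    {"x": 0,"y": 0,"z": 3,"roll": 0,"claw": 0.2},
    {"x": 1.5,"y": 3.5,"z": 5,"roll": 0,"claw": 0.2},
    {"x": 3,"y": 7,"z": 5,"roll": 0,"claw": 0.2},
    {"x": 4.5,"y": 10.5,"z": 5,"roll": 0,"claw": 0.2},
    {"x": 6,"y": 14,"z": 5,"roll": 0,"claw": 0.2},
  ],
)

```text
clock: 7.08
eef_pos: [404.6, -157.3, 163.4]
tool_rot: [-3.141, 0.002, 3.14]
force: [0.9, 0.9, 0.2]
width: 68.2
```

send_rows(
  rows=[
    {"x": 1.2,"y": 3.2,"z": 0,"roll": 0,"claw": 0.2},
    {"x": 2,"y": 5.5,"z": 0,"roll": 0,"claw": 0.2},
    {"x": 2.4,"y": 6.1,"z": 0,"roll": 0,"claw": 0.2},
    {"x": 2.4,"y": 6.1,"z": 0,"roll": 0,"claw": 0.2},
    {"x": 2.4,"y": 6.1,"z": 0,"roll": 0,"claw": 0.2},
  ],
)

```text
clock: 7.5
eef_pos: [427.7, -98.1, 162.7]
tool_rot: [-3.141, -0.001, 3.141]
force: [-0.7, -0.6, -0.2]
width: 68.4
```

```bash
cat >> h.py <<'E'
def jars(d,guess):
    P=pts("wrist",d,np.ones_like(d,bool))
    for n,x,y,z in guess:
        m=(np.hypot(P[:,0]-x,P[:,1]-y)<28)&(P[:,2]>z-6)&(P[:,2]<z+9)
        if m.sum()>9: print(n,cv2.minEnclosingCircle(P[m][:,:2].astype(np.float32)),m.sum())
E
python3 -c "
from h import *
im,d=look();cv2.imwrite('pics/w4.png',im)
jars(d,[('red',344,-298,109),('yel',529,-90,110),('wht',428,-96,117)])"
```

```text
tcp [427.7 -98.1 162.7] [427.4 -98.8 162.7] camT [347.6 -98.4 295. ] [347.3 -98.9 295. ] F [ 0.5 -1.5 -0.1] w 68.4
red ((342.9634704589844, -289.5833435058594), 20.892852783203125) 1518
yel ((527.0700073242188, -90.43174743652344), 22.158763885498047) 1690
wht ((426.8431396484375, -96.25178527832031), 20.353824615478516) 2793
```

send_rows(
  rows=[
    {"x": 0,"y": 0.2,"z": -2.5,"roll": 0,"claw": 0.2},
    {"x": 0,"y": 0.2,"z": -5,"roll": 0,"claw": 0.2},
    {"x": 0,"y": 0.2,"z": -7,"roll": 0,"claw": 0.2},
    {"x": 0,"y": 0.2,"z": -7.8,"roll": 0,"claw": 0.2},
    {"x": 0,"y": 0.2,"z": -7.8,"roll": 0,"claw": 0.2},
  ],
)

```text
clock: 7.97
eef_pos: [426.2, -96.8, 83.4]
tool_rot: [-3.142, -0.004, 3.138]
force: [-0.4, 0.0, 0.5]
width: 68.4
```

send_rows(
  rows=[
    {"x": 0,"y": 0,"z": 0,"roll": 0,"claw": 0.4},
    {"x": 0,"y": 0,"z": 0,"roll": 0,"claw": 0.6},
    {"x": 0,"y": 0,"z": 0,"roll": 0,"claw": 0.75},
    {"x": 0,"y": 0,"z": 0,"roll": 0,"claw": 0.75},
    {"x": 0,"y": 0,"z": 0,"roll": 0,"claw": 0.75},
  ],
)

```text
clock: 8.38
eef_pos: [428.7, -95.9, 85.9]
tool_rot: [-3.141, 0.002, 3.141]
force: [-1.2, -0.7, 7.5]
width: 39.3
```

send_rows(
  rows=[
    {"x": 0,"y": 0,"z": 1,"roll": 0,"claw": 0.75},
    {"x": 0,"y": 0,"z": 3,"roll": 0,"claw": 0.75},
    {"x": 0,"y": 0,"z": 5,"roll": 0,"claw": 0.75},
    {"x": 0,"y": -1.5,"z": 6,"roll": 0,"claw": 0.75},
    {"x": 0,"y": -4,"z": 6,"roll": 0,"claw": 0.75},
  ],
)

```text
clock: 8.8
eef_pos: [429.8, -133.6, 147.4]
tool_rot: [3.141, 0.005, -3.137]
force: [0.4, 0.0, -1.2]
width: 38.9
```

send_rows(
  rows=[
    {"x": 0,"y": -3.5,"z": 0,"roll": 0,"claw": 0.75},
    {"x": 0.2,"y": -7.5,"z": 0,"roll": 0,"claw": 0.75},
    {"x": 0.4,"y": -11.5,"z": 0,"roll": 0,"claw": 0.75},
    {"x": 0.4,"y": -14.8,"z": 0,"roll": 0,"claw": 0.75},
    {"x": 0.4,"y": -16.2,"z": 0,"roll": 0,"claw": 0.75},
  ],
)

```text
clock: 9.22
eef_pos: [431.3, -303.5, 145.4]
tool_rot: [-3.138, 0.001, 3.135]
force: [-0.1, 0.4, -0.6]
width: 39.4
```

send_rows(
  rows=[
    {"x": 0,"y": 0,"z": 0,"roll": 0,"claw": 0.75},
    {"x": 0,"y": 0,"z": -1.5,"roll": 0,"claw": 0.75},
    {"x": 0,"y": 0,"z": -3.5,"roll": 0,"claw": 0.75},
    {"x": 0,"y": 0,"z": -5,"roll": 0,"claw": 0.75},
    {"x": 0,"y": 0,"z": -5,"roll": 0,"claw": 0.75},
  ],
)

```text
clock: 9.63
eef_pos: [430.5, -294.5, 92.7]
tool_rot: [3.138, -0.004, -3.14]
force: [-0.6, -0.3, -0.8]
width: 39.0
```

```bash
python3 -c "
from h import *
im,d=look();cv2.imwrite('pics/w5.png',im);jars(d,[('red',344,-298,109)])"
```

```text
tcp [ 430.5 -294.5   92.7] [ 431.2 -295.1   93.9] camT [ 350.9 -295.5  225.3] [ 351.4 -296.   226.5] F [-0.4  0.2  0.5] w 38.9
red ((342.51806640625, -298.216064453125), 22.64369773864746) 12453
```

View pics/w5.png

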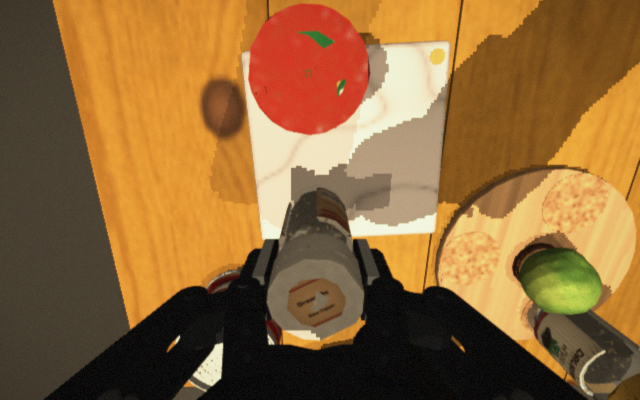

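send_rows(
  rows=[
    {"x": 0,"y": 0,"z": -0.5,"roll": 0,"claw": 0.75},
    {"x": 0,"y": 0,"z": -0.8,"roll": 0,"claw": 0.75},
    {"x": 0,"y": 0,"z": -0.9,"roll": 0,"claw": 0.75},
    {"x": 0,"y": 0,"z": -1,"roll": 0,"claw": 0.75},
    {"x": 0,"y": 0,"z": -1,"roll": 0,"claw": 0.75},
  ],
)

```text
clock: 10.1
eef_pos: [432.4, -297.2, 85.9]
tool_rot: [-3.141, 0.001, 3.141]
force: [-0.8, 1.0, 6.3]
width: 39.1
```

send_rows(
  rows=[
    {"x": 0,"y": 0,"z": 0,"roll": 0,"claw": 0.2},
    {"x": 0,"y": 0,"z": 0,"roll": 0,"claw": 0.2},
    {"x": 0,"y": 0,"z": 0,"roll": 0,"claw": 0.2},
    {"x": 0,"y": 0,"z": 1.5,"roll": 0,"claw": 0.2},
    {"x": 0,"y": 0,"z": 4,"roll": 0,"claw": 0.2},
  ],
)

```text
clock: 10.52
eef_pos: [430.4, -296.5, 123.3]
tool_rot: [3.139, -0.004, 3.141]
force: [0.4, -0.4, -0.3]
width: 68.2
```

send_rows(
  rows=[
    {"x": 0,"y": 1,"z": 3.5,"roll": 0,"claw": 0.2},
    {"x": 1,"y": 4,"z": 4,"roll": 0,"claw": 0.2},
    {"x": 2.5,"y": 7.5,"z": 4,"roll": 0,"claw": 0.2},
    {"x": 4,"y": 11,"z": 4,"roll": 0,"claw": 0.2},
    {"x": 6,"y": 14.5,"z": 4,"roll": 0,"claw": 0.2},
  ],
)

```text
clock: 10.93
eef_pos: [491.5, -151.5, 165.2]
tool_rot: [-3.141, -0.0, 3.139]
force: [0.8, -0.4, -1.2]
width: 68.3
```

send_rows(
  rows=[
    {"x": 2,"y": 3.2,"z": 0,"roll": 0,"claw": 0.2},
    {"x": 3.4,"y": 5.5,"z": 0,"roll": 0,"claw": 0.2},
    {"x": 3.7,"y": 6.2,"z": 0,"roll": 0,"claw": 0.2},
    {"x": 3.7,"y": 6.2,"z": 0,"roll": 0,"claw": 0.2},
    {"x": 3.7,"y": 6.2,"z": 0,"roll": 0,"claw": 0.2},
  ],
)

```text
clock: 11.35
eef_pos: [528.4, -91.0, 164.6]
tool_rot: [-3.141, -0.001, 3.141]
force: [-0.3, -0.7, 0.3]
width: 67.8
```

```bash
python3 -c "
from h import *
im,d=look();cv2.imwrite('pics/w6.png',im)
jars(d,[('yel',529,-90,110),('wht',432,-297,117),('lime',481,-114,57)])"
```

```text
tcp [528.4 -91.  164.6] [528.  -92.1 164.6] camT [448.3 -91.3 297. ] [448.  -92.2 297. ] F [ 0.6 -0.8  1.2] w 68.3
yel ((528.2244262695312, -90.74291229248047), 22.307470321655273) 3080
lime ((479.2091369628906, -114.91498565673828), 19.10065269470215) 1526
```

send_rows(
  rows=[
    {"x": 0,"y": 0.1,"z": -2.5,"roll": 0,"claw": 0.2},
    {"x": 0,"y": 0.1,"z": -5,"roll": 0,"claw": 0.2},
    {"x": 0,"y": 0.1,"z": -7,"roll": 0,"claw": 0.2},
    {"x": 0,"y": 0.1,"z": -8,"roll": 0,"claw": 0.2},
    {"x": 0,"y": 0.1,"z": -8,"roll": 0,"claw": 0.2},
  ],
)

```text
clock: 11.82
eef_pos: [526.7, -91.1, 82.9]
tool_rot: [-3.141, -0.005, 3.138]
force: [-0.7, 0.3, 0.2]
width: 68.1
```

send_rows(
  rows=[
    {"x": 0,"y": 0,"z": 0,"roll": 0,"claw": 0.4},
    {"x": 0,"y": 0,"z": 0,"roll": 0,"claw": 0.6},
    {"x": 0,"y": 0,"z": 0,"roll": 0,"claw": 0.7},
    {"x": 0,"y": 0,"z": 0,"roll": 0,"claw": 0.7},
    {"x": 0,"y": 0,"z": 0,"roll": 0,"claw": 0.7},
  ],
)

```text
clock: 12.23
eef_pos: [530.0, -89.8, 86.1]
tool_rot: [-3.141, 0.003, 3.141]
force: [-0.9, -1.1, 6.4]
width: 42.3
```

send_rows(
  rows=[
    {"x": 0,"y": 0,"z": 1,"roll": 0,"claw": 0.7},
    {"x": 0,"y": 0,"z": 3,"roll": 0,"claw": 0.7},
    {"x": 0,"y": 0,"z": 5.5,"roll": 0,"claw": 0.7},
    {"x": -0.5,"y": -0.5,"z": 6.5,"roll": 0,"claw": 0.7},
    {"x": -2.5,"y": -2.5,"z": 6.5,"roll": 0,"claw": 0.7},
  ],
)

```text
clock: 12.65
eef_pos: [509.0, -111.3, 152.9]
tool_rot: [3.14, 0.01, -3.136]
force: [2.1, -0.1, -0.8]
width: 42.6
```

send_rows(
  rows=[
    {"x": -2.7,"y": -2.8,"z": 0,"roll": 0,"claw": 0.7},
    {"x": -5.4,"y": -5.6,"z": 0,"roll": 0,"claw": 0.7},
    {"x": -8.1,"y": -8.6,"z": 0,"roll": 0,"claw": 0.7},
    {"x": -10.5,"y": -11.5,"z": 0,"roll": 0,"claw": 0.7},
    {"x": -11.7,"y": -12.9,"z": 0,"roll": 0,"claw": 0.7},
  ],
)

```text
clock: 13.07
eef_pos: [382.1, -246.9, 149.9]
tool_rot: [-3.14, -0.003, 3.136]
force: [-0.0, -0.0, -1.0]
width: 42.2
```

send_rows(
  rows=[
    {"x": 0,"y": 0,"z": 0,"roll": 0,"claw": 0.7},
    {"x": 0,"y": 0,"z": -1,"roll": 0,"claw": 0.7},
    {"x": 0,"y": 0,"z": -3,"roll": 0,"claw": 0.7},
    {"x": 0,"y": 0,"z": -5,"roll": 0,"claw": 0.7},
    {"x": 0,"y": 0,"z": -5,"roll": 0,"claw": 0.7},
  ],
)

```text
clock: 13.48
eef_pos: [385.5, -241.9, 97.6]
tool_rot: [3.139, -0.004, -3.141]
force: [-0.7, 0.1, -1.5]
width: 42.5
```

```bash
python3 -c "
from h import *
im,d=look();cv2.imwrite('pics/w7.png',im)
jars(d,[('red',343,-298,110)])"
```

```text
tcp [ 385.5 -241.9   97.6] [ 386.  -242.2   98.8] camT [ 305.9 -242.7  230.2] [ 306.2 -242.9  231.3] F [-0.2  0.3 -0.7] w 42.6
red ((342.757568359375, -297.82354736328125), 23.15677833557129) 8560
```

View pics/w7.png

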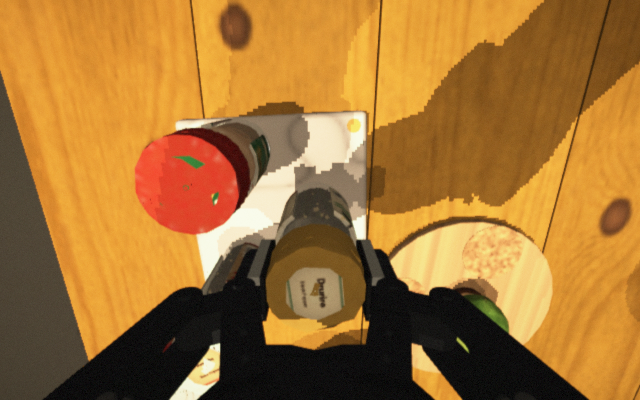

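send_rows(
  rows=[
    {"x": 0.1,"y": -0.2,"z": -0.6,"roll": 0,"claw": 0.7},
    {"x": 0.1,"y": -0.2,"z": -1,"roll": 0,"claw": 0.7},
    {"x": 0.1,"y": -0.2,"z": -1.3,"roll": 0,"claw": 0.7},
    {"x": 0.1,"y": -0.2,"z": -1.4,"roll": 0,"claw": 0.7},
    {"x": 0.1,"y": -0.2,"z": -1.4,"roll": 0,"claw": 0.7},
  ],
)

```text
clock: 13.95
eef_pos: [388.3, -245.5, 86.1]
tool_rot: [-3.141, 0.001, 3.141]
force: [-0.1, 0.9, -1.1]
width: 42.4
```

send_rows(
  rows=[
    {"x": 0,"y": 0,"z": -0.1,"roll": 0,"claw": 0.7},
    {"x": 0,"y": 0,"z": -0.1,"roll": 0,"claw": 0.7},
  ],
)

```text
clock: 14.12
eef_pos: [388.4, -245.4, 86.0]
tool_rot: [-3.141, 0.001, 3.141]
force: [-1.0, 1.8, 11.6]
width: 43.0
```

send_rows(
  rows=[
    {"x": 0,"y": 0,"z": 0,"roll": 0,"claw": 0.2},
    {"x": 0,"y": 0,"z": 0,"roll": 0,"claw": 0.2},
    {"x": 0,"y": 0,"z": 0,"roll": 0,"claw": 0.2},
    {"x": 0,"y": 0,"z": 1.5,"roll": 0,"claw": 0.2},
    {"x": 0,"y": 0,"z": 4,"roll": 0,"claw": 0.2},
  ],
)

```text
clock: 14.53
eef_pos: [386.5, -244.5, 123.5]
tool_rot: [3.139, -0.005, 3.141]
force: [0.3, 0.0, 0.1]
width: 68.4
```

send_rows(
  rows=[
    {"x": 0,"y": 0,"z": 4,"roll": 0,"claw": 0.1},
    {"x": 2,"y": 3,"z": 4,"roll": 0,"claw": 0.1},
    {"x": 4,"y": 6,"z": 4,"roll": 0,"claw": 0.1},
    {"x": 6,"y": 8.5,"z": 4,"roll": 0,"claw": 0.1},
    {"x": 8,"y": 11.5,"z": 3,"roll": 0,"claw": 0.1},
  ],
)

```text
clock: 14.95
eef_pos: [469.9, -130.5, 156.3]
tool_rot: [-3.14, 0.004, 3.139]
force: [0.8, -1.1, -0.8]
width: 76.9
```

send_rows(
  rows=[
    {"x": 1.2,"y": 1.5,"z": 0,"roll": 0,"claw": 0.1},
    {"x": 1.2,"y": 1.6,"z": 0,"roll": 0,"claw": 0.1},
    {"x": 1.2,"y": 1.6,"z": 0,"roll": 0,"claw": 0.1},
    {"x": 1.2,"y": 1.6,"z": 0,"roll": 0,"claw": 0.1},
  ],
)

```text
clock: 15.28
eef_pos: [479.1, -115.2, 154.6]
tool_rot: [-3.141, -0.001, 3.14]
force: [0.1, 0.1, -0.6]
width: 76.6
```

```bash
python3 - <<'E'
from h import *
im,d=look();cv2.imwrite('pics/w8.png',im)
r=ctrl.regions_of("wrist","lime")
print(len(r),[ (x["confidence"],x["uv"]) for x in r])
P=pts("wrist",d,r[0]["region"]);P=P[(P[:,2]>18)&(np.hypot(P[:,0]-480,P[:,1]+114)<40)]
print(P.min(0),P.max(0));q=P[P[:,2]>38][:,:2].astype(np.float32);print(cv2.fitEllipse(cv2.convexHull(q)))
im,d=ctrl.get_image("top");P=pts("top",d,np.ones_like(d,bool))
for n,x,y,z in [('red',343,-298,110),('yel',388,-245,111),('wht',432,-297,117)]:
    m=(np.hypot(P[:,0]-x,P[:,1]-y)<28)&(P[:,2]>z-6)&(P[:,2]<z+9)
    if m.sum()>9: print(n,cv2.minEnclosingCircle(P[m][:,:2].astype(np.float32)),m.sum())
E
```

```text
tcp [ 479.1 -115.2  154.6] [ 479.  -115.7  154.7] camT [ 399.1 -115.4  287. ] [ 398.9 -115.8  287.1] F [-0.8 -0.1 -0.3] w 76.6
1 [(0.89, [316.0, 192.5])]
[ 453.70852785 -136.78349354   34.72178734] [503.74167251 -91.75020613  62.46286859]
((478.26678466796875, -114.64408874511719), (42.769065856933594, 48.75184631347656), 62.093040466308594)
red ((342.71099853515625, -297.5299377441406), 22.59418296813965) 349
yel ((388.6650390625, -244.87234497070312), 21.973468780517578) 329
wht ((431.9223937988281, -297.0939636230469), 20.2810001373291) 279
```

View pics/w8.png

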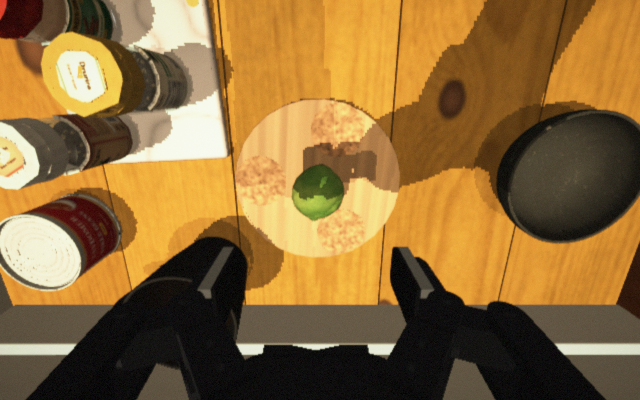

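send_rows(
  rows=[
    {"x": 0,"y": 0.1,"z": -3,"roll": 0,"claw": 0.1},
    {"x": 0,"y": 0.1,"z": -6,"roll": 0,"claw": 0.1},
    {"x": 0,"y": 0.1,"z": -9,"roll": 0,"claw": 0.1},
    {"x": 0,"y": 0.1,"z": -11,"roll": 0,"claw": 0.1},
    {"x": 0,"y": 0.1,"z": -11,"roll": 0,"claw": 0.1},
  ],
)

```text
clock: 15.85
eef_pos: [477.0, -114.0, 41.7]
tool_rot: [3.141, -0.007, 3.139]
force: [-0.7, -0.6, -0.0]
width: 76.8
```

send_rows(
  rows=[
    {"x": 0,"y": 0,"z": -0.6,"roll": 0,"claw": 0.1},
    {"x": 0,"y": 0,"z": -1.2,"roll": 0,"claw": 0.1},
    {"x": 0,"y": 0,"z": -1.2,"roll": 0,"claw": 0.1},
  ],
)

```text
clock: 16.1
eef_pos: [480.3, -113.8, 33.1]
tool_rot: [-3.141, 0.001, 3.14]
force: [-1.1, -0.2, -0.6]
width: 76.9
```

send_rows(
  rows=[
    {"x": 0,"y": 0,"z": 0,"roll": 0,"claw": 0.3},
    {"x": 0,"y": 0,"z": 0,"roll": 0,"claw": 0.5},
    {"x": 0,"y": 0,"z": 0,"roll": 0,"claw": 0.65},
    {"x": 0,"y": 0,"z": 0,"roll": 0,"claw": 0.65},
    {"x": 0,"y": 0,"z": 0,"roll": 0,"claw": 0.65},
  ],
)

```text
clock: 16.52
eef_pos: [480.5, -113.6, 34.1]
tool_rot: [-3.141, 0.002, 3.141]
force: [-0.7, 0.2, 7.8]
width: 42.3
```

send_rows(
  rows=[
    {"x": 0,"y": 0,"z": 1,"roll": 0,"claw": 0.65},
    {"x": 0,"y": 0,"z": 3,"roll": 0,"claw": 0.65},
    {"x": 0,"y": 0,"z": 5,"roll": 0,"claw": 0.65},
    {"x": 0,"y": 0,"z": 8,"roll": 0,"claw": 0.65},
    {"x": 0,"y": 0,"z": 9,"roll": 0,"claw": 0.65},
  ],
)

```text
clock: 16.93
eef_pos: [481.6, -113.7, 126.5]
tool_rot: [-3.141, 0.005, 3.141]
force: [0.5, 0.2, -0.5]
width: 42.3
```

```bash
python3 - <<'E'
from h import *
im,d=look();cv2.imwrite('pics/w9.png',im)
im,d=ctrl.get_image("top");P=pts("top",d,np.ones_like(d,bool))
m=(np.hypot(P[:,0]-466,P[:,1]-102)<63)&(P[:,2]>44)&(P[:,2]<56)
print("bowl",cv2.minEnclosingCircle(P[m][:,:2].astype(np.float32)))
E
```

```text
tcp [ 481.6 -113.7  126.5] [ 482.2 -113.8  126.9] camT [ 400.7 -113.9  258.4] [ 401.1 -114.   258.7] F [ 0.2 -0.9 -0.4] w 42.7
bowl ((467.43505859375, 103.85212707519531), 57.64209747314453)
```

View pics/w9.png

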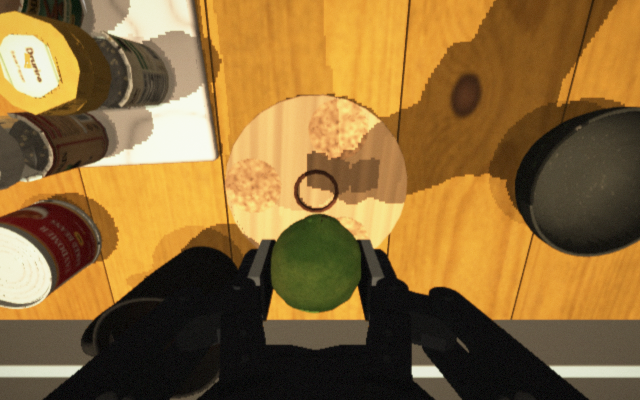

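send_rows(
  rows=[
    {"x": 0,"y": 2,"z": 0,"roll": 0,"claw": 0.65},
    {"x": -0.2,"y": 5.5,"z": 0,"roll": 0,"claw": 0.65},
    {"x": -0.6,"y": 9.5,"z": 0,"roll": 0,"claw": 0.65},
    {"x": -1,"y": 13.5,"z": 0,"roll": 0,"claw": 0.65},
    {"x": -1.4,"y": 17.5,"z": 0,"roll": 0,"claw": 0.65},
  ],
)

```text
clock: 17.45
eef_pos: [464.8, 62.9, 121.7]
tool_rot: [-3.141, -0.002, 3.14]
force: [1.2, -0.1, -0.5]
width: 42.2
```

send_rows(
  rows=[
    {"x": 0,"y": 3,"z": 0,"roll": 0,"claw": 0.65},
    {"x": 0,"y": 4,"z": 0,"roll": 0,"claw": 0.65},
    {"x": 0,"y": 4.1,"z": -1,"roll": 0,"claw": 0.65},
    {"x": 0,"y": 4.1,"z": -2,"roll": 0,"claw": 0.65},
    {"x": 0,"y": 4.1,"z": -2,"roll": 0,"claw": 0.65},
  ],
)

```text
clock: 17.87
eef_pos: [464.3, 100.6, 100.3]
tool_rot: [-3.139, -0.005, 3.14]
force: [-0.8, -0.4, -0.9]
width: 42.6
```

```bash
python3 - <<'E'
from h import *
im,d=look();cv2.imwrite('pics/w10.png',im)
P=pts("wrist",d,np.ones_like(d,bool))
m=(np.hypot(P[:,0]-466,P[:,1]-102)<63)&(P[:,2]>44)&(P[:,2]<56)
print("bowl",cv2.minEnclosingCircle(P[m][:,:2].astype(np.float32)))
E
```

```text
tcp [464.3 100.6 100.3] [464.7 100.4 101.1] camT [384.7 100.6 233. ] [385.  100.5 233.7] F [-0.4 -0.1 -1.2] w 42.6
bowl ((465.2391662597656, 102.30437469482422), 57.9180908203125)
```

View pics/w10.png

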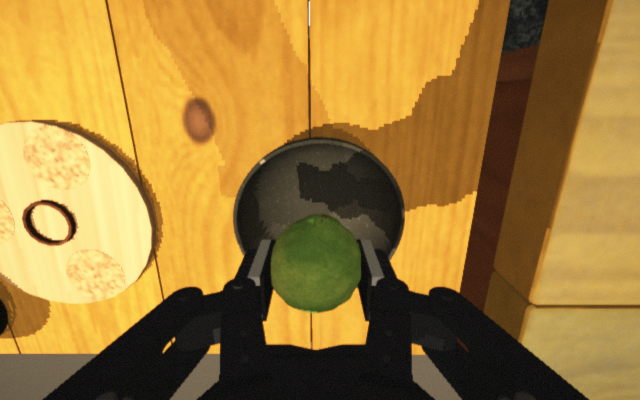

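send_rows(
  rows=[
    {"x": 0.1,"y": 0.1,"z": -1.5,"roll": 0,"claw": 0.65},
    {"x": 0.1,"y": 0.1,"z": -3,"roll": 0,"claw": 0.65},
    {"x": 0.1,"y": 0.1,"z": -4.3,"roll": 0,"claw": 0.65},
    {"x": 0.1,"y": 0.1,"z": -4.8,"roll": 0,"claw": 0.65},
    {"x": 0.1,"y": 0.1,"z": -4.8,"roll": 0,"claw": 0.65},
  ],
)

```text
clock: 18.33
eef_pos: [466.2, 102.0, 53.7]
tool_rot: [-3.14, -0.003, 3.139]
force: [-0.1, -0.4, -0.6]
width: 42.4
```

send_rows(
  rows=[
    {"x": 0,"y": 0,"z": 0,"roll": 0,"claw": 0.65},
    {"x": 0,"y": 0,"z": 0,"roll": 0,"claw": 0.55},
    {"x": 0,"y": 0,"z": 0,"roll": 0,"claw": 0.4},
    {"x": 0,"y": 0,"z": 0,"roll": 0,"claw": 0.38},
    {"x": 0,"y": 0,"z": 0,"roll": 0,"claw": 0.38},
  ],
)

```text
clock: 18.75
eef_pos: [467.4, 103.7, 55.3]
tool_rot: [3.141, 0.001, 3.141]
force: [0.2, -0.4, -0.5]
width: 52.7
```

send_rows(
  rows=[
    {"x": 0,"y": 0,"z": 1,"roll": 0,"claw": 0.38},
    {"x": 0,"y": 0,"z": 3,"roll": 0,"claw": 0.38},
    {"x": 0,"y": 0,"z": 6,"roll": 0,"claw": 0.3},
    {"x": 0,"y": 0,"z": 9,"roll": 0,"claw": 0.2},
    {"x": 0,"y": 0,"z": 11,"roll": 0,"claw": 0.2},
  ],
)

```text
clock: 19.17
eef_pos: [467.6, 103.8, 167.9]
tool_rot: [3.141, 0.003, 3.141]
force: [-0.0, -0.4, 0.7]
width: 68.1
```

```bash
python3 - <<'E'
from h import *
im,d=look();cv2.imwrite('pics/w11.png',im)
r=ctrl.regions_of("wrist","lime")
P=pts("wrist",d,r[0]["region"]);P=P[P[:,2]>10];print(r[0]["confidence"],P.min(0),P.max(0))
P=pts("wrist",d,np.ones_like(d,bool))
m=(np.hypot(P[:,0]-466,P[:,1]-102)<63)&(P[:,2]>44)&(P[:,2]<56)
print("bowl",cv2.minEnclosingCircle(P[m][:,:2].astype(np.float32)))
E
```

```text
tcp [467.6 103.8 167.9] [469.5 104.3 170.6] camT [387.1 103.3 300. ] [388.2 103.6 302.2] F [0.5 0.5 1.6] w 68.2
0.92 [442.76172026  81.44164781  10.25952336] [503.15310416 126.39717432  58.32857961]
bowl ((467.879638671875, 103.31253051757812), 57.921966552734375)
```

View pics/w11.png

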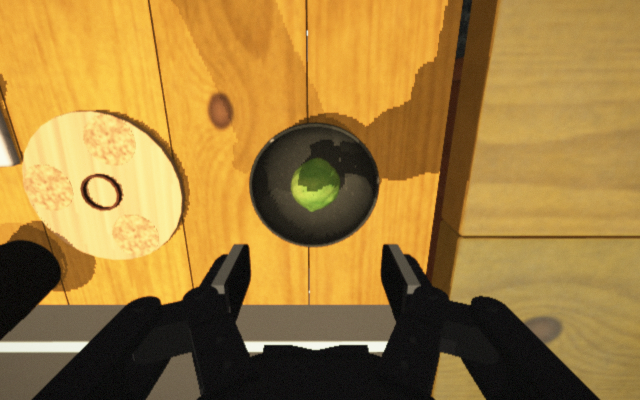

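send_rows(
  rows=[
    {"x": 0,"y": -2,"z": 0,"roll": 0,"claw": 0.2},
    {"x": 0,"y": -5.5,"z": 0,"roll": 0,"claw": 0.2},
    {"x": 0,"y": -9.5,"z": 0,"roll": 0,"claw": 0.2},
    {"x": 0,"y": -13.5,"z": 0,"roll": 0,"claw": 0.2},
    {"x": 0,"y": -17.5,"z": 0,"roll": 0,"claw": 0.2},
  ],
)

```text
clock: 19.68
eef_pos: [466.3, -72.8, 164.7]
tool_rot: [3.142, -0.001, -3.141]
force: [0.6, 0.4, -0.9]
width: 68.2
```

send_rows(
  rows=[
    {"x": -2,"y": -3.5,"z": 0,"roll": 0,"claw": 0.2},
    {"x": -4,"y": -7,"z": 0,"roll": 0,"claw": 0.2},
    {"x": -6,"y": -10.5,"z": 0,"roll": 0,"claw": 0.2},
    {"x": -7.4,"y": -14,"z": 0,"roll": 0,"claw": 0.2},
    {"x": -7.9,"y": -17,"z": 0,"roll": 0,"claw": 0.2},
  ],
)

```text
clock: 20.1
eef_pos: [384.2, -243.3, 164.6]
tool_rot: [3.141, -0.003, 3.139]
force: [-0.5, -0.2, -0.4]
width: 67.8
```

send_rows(
  rows=[
    {"x": 0,"y": -0.4,"z": 0,"roll": 0,"claw": 0.2},
    {"x": 0,"y": -0.4,"z": 0,"roll": 0,"claw": 0.2},
    {"x": 0,"y": -0.4,"z": 0,"roll": 0,"claw": 0.2},
    {"x": 0,"y": -0.4,"z": 0,"roll": 0,"claw": 0.2},
    {"x": 0,"y": -0.4,"z": 0,"roll": 0,"claw": 0.2},
  ],
)

```text
clock: 20.52
eef_pos: [388.5, -243.7, 164.7]
tool_rot: [3.141, -0.0, -3.139]
force: [0.2, 0.6, 0.7]
width: 68.3
```

```bash
python3 - <<'E'
from h import *
im,d=look();jars(d,[('red',343,-298,110),('yel',388.5,-245,111),('wht',432,-297,117)])
for i in range(2):
    im,d=ctrl.get_image("top");r=ctrl.regions_of("top","lime")
    P=pts("top",d,r[0]["region"]);P=P[P[:,2]>30];print(r[0]["confidence"],P.mean(0),P.min(0),P.max(0))
E
```

```text
tcp [ 388.5 -243.7  164.7] [ 388.5 -243.8  164.8] camT [ 308.3 -244.4  297. ] [ 308.3 -244.5  297.1] F [ 0.  -0.1  0.9] w 68.4
red ((342.2130432128906, -297.4820861816406), 22.701629638671875) 3864
yel ((387.66265869140625, -245.36903381347656), 22.540096282958984) 3070
wht ((430.953857421875, -296.2793884277344), 20.57318878173828) 812
0.81 [465.90997234  99.30457102  47.7583614 ] [443.08344052  79.60312815  32.36622797] [491.02524456 125.01798193  58.89341554]
0.75 [464.90680121  98.88076025  47.97507027] [443.07055362  80.09629372  31.0490097 ] [488.75217268 121.60447422  59.79954707]
```

send_rows(
  rows=[
    {"x": 0,"y": -0.1,"z": -2.5,"roll": 0,"claw": 0.2},
    {"x": 0,"y": -0.1,"z": -5,"roll": 0,"claw": 0.2},
    {"x": 0,"y": -0.1,"z": -7,"roll": 0,"claw": 0.2},
    {"x": 0,"y": -0.1,"z": -8,"roll": 0,"claw": 0.2},
    {"x": 0,"y": -0.1,"z": -8,"roll": 0,"claw": 0.2},
  ],
)

```text
clock: 21.18
eef_pos: [386.8, -245.4, 82.9]
tool_rot: [3.139, -0.004, -3.141]
force: [-0.1, 0.0, -0.3]
width: 68.5
```

send_rows(
  rows=[
    {"x": 0,"y": 0,"z": 0,"roll": 0,"claw": 0.4},
    {"x": 0,"y": 0,"z": 0,"roll": 0,"claw": 0.6},
    {"x": 0,"y": 0,"z": 0,"roll": 0,"claw": 0.7},
    {"x": 0,"y": 0,"z": 0,"roll": 0,"claw": 0.7},
    {"x": 0,"y": 0,"z": 0,"roll": 0,"claw": 0.7},
  ],
)

```text
clock: 21.6
eef_pos: [388.6, -246.6, 85.6]
tool_rot: [-3.141, 0.002, 3.141]
force: [-0.0, 1.7, 4.4]
width: 42.3
```

```bash
python3 -c "
from h import *
look()"
```

```text
tcp [ 388.6 -246.6   85.6] [ 388.6 -246.6   85.6] camT [ 308.2 -246.9  217.8] [ 308.2 -246.9  217.8] F [-0.1  2.1  6.6] w 42.7
```

send_rows(
  rows=[
    {"x": 0,"y": 0,"z": 1,"roll": 0,"claw": 0.7},
    {"x": 0,"y": 0,"z": 3,"roll": 0,"claw": 0.7},
    {"x": 0,"y": 0,"z": 5,"roll": 0,"claw": 0.7},
    {"x": 0.5,"y": 0.5,"z": 6,"roll": 0,"claw": 0.7},
    {"x": 2.5,"y": 2.5,"z": 6,"roll": 0,"claw": 0.7},
  ],
)

```text
clock: 22.07
eef_pos: [411.0, -225.3, 146.9]
tool_rot: [-3.138, 0.0, 3.133]
force: [0.0, -0.3, -0.8]
width: 42.8
```

send_rows(
  rows=[
    {"x": 2.7,"y": 2.8,"z": 0,"roll": 0,"claw": 0.7},
    {"x": 5.4,"y": 5.6,"z": 0,"roll": 0,"claw": 0.7},
    {"x": 8.1,"y": 8.6,"z": 0,"roll": 0,"claw": 0.7},
    {"x": 10.5,"y": 11.7,"z": 0,"roll": 0,"claw": 0.7},
    {"x": 11.6,"y": 13.1,"z": 0,"roll": 0,"claw": 0.7},
  ],
)

```text
clock: 22.48
eef_pos: [532.7, -84.7, 145.2]
tool_rot: [3.139, 0.004, -3.136]
force: [0.8, -1.1, -0.9]
width: 42.7
```

send_rows(
  rows=[
    {"x": 0,"y": 0,"z": 0,"roll": 0,"claw": 0.7},
    {"x": 0,"y": 0,"z": -1,"roll": 0,"claw": 0.7},
    {"x": 0,"y": 0,"z": -3,"roll": 0,"claw": 0.7},
    {"x": 0,"y": 0,"z": -5,"roll": 0,"claw": 0.7},
    {"x": 0,"y": 0,"z": -5,"roll": 0,"claw": 0.7},
  ],
)

```text
clock: 22.9
eef_pos: [525.0, -92.0, 91.3]
tool_rot: [-3.141, -0.008, 3.139]
force: [-0.6, -0.5, -1.0]
width: 42.7
```

```bash
python3 -c "
from h import *
im,d=look();cv2.imwrite('pics/w12.png',im)"
```

```text
tcp [525.  -92.   91.3] [526.1 -91.8  92.9] camT [445.9 -92.1 224.2] [446.6 -92.  225.6] F [ 0.1  0.1 -1.2] w 42.9
```

send_rows(
  rows=[
    {"x": 0.1,"y": 0.1,"z": -0.3,"roll": 0,"claw": 0.7},
    {"x": 0.1,"y": 0.1,"z": -0.3,"roll": 0,"claw": 0.7},
    {"x": 0.1,"y": 0.1,"z": -0.3,"roll": 0,"claw": 0.7},
  ],
)

```text
clock: 23.2
eef_pos: [530.4, -89.8, 92.5]
tool_rot: [-3.141, 0.001, 3.141]
force: [-0.2, -0.5, -1.2]
width: 42.4
```

send_rows(
  rows=[
    {"x": -0.1,"y": 0,"z": -0.3,"roll": 0,"claw": 0.7},
    {"x": -0.1,"y": 0,"z": -0.6,"roll": 0,"claw": 0.7},
    {"x": -0.1,"y": 0,"z": -0.7,"roll": 0,"claw": 0.7},
    {"x": -0.1,"y": 0,"z": -0.75,"roll": 0,"claw": 0.7},
    {"x": -0.1,"y": 0,"z": -0.75,"roll": 0,"claw": 0.7},
  ],
)

```text
clock: 23.62
eef_pos: [529.5, -89.5, 85.6]
tool_rot: [-3.141, 0.001, 3.141]
force: [-2.4, -0.4, 10.9]
width: 42.7
```

send_rows(
  rows=[
    {"x": 0,"y": 0,"z": 0,"roll": 0,"claw": 0.2},
    {"x": 0,"y": 0,"z": 0,"roll": 0,"claw": 0.2},
    {"x": 0,"y": 0,"z": 0,"roll": 0,"claw": 0.2},
    {"x": 0,"y": 0,"z": 1.5,"roll": 0,"claw": 0.2},
    {"x": 0,"y": 0,"z": 4,"roll": 0,"claw": 0.2},
  ],
)

```text
clock: 24.03
eef_pos: [526.9, -89.1, 122.4]
tool_rot: [3.141, -0.006, 3.141]
force: [-0.9, -0.4, -0.4]
width: 68.2
```

send_rows(
  rows=[
    {"x": 0,"y": -0.5,"z": 4,"roll": 0,"claw": 0.2},
    {"x": -2,"y": -3.5,"z": 4,"roll": 0,"claw": 0.2},
    {"x": -4,"y": -7,"z": 4,"roll": 0,"claw": 0.2},
    {"x": -6,"y": -10.5,"z": 4,"roll": 0,"claw": 0.2},
    {"x": -7.5,"y": -14,"z": 4,"roll": 0,"claw": 0.2},
  ],
)

```text
clock: 24.45
eef_pos: [452.1, -230.5, 164.4]
tool_rot: [-3.142, -0.001, -3.141]
force: [-0.5, 0.3, 0.8]
width: 68.5
```

send_rows(
  rows=[
    {"x": -1.3,"y": -3.2,"z": 0,"roll": 0,"claw": 0.2},
    {"x": -2.2,"y": -5.8,"z": 0,"roll": 0,"claw": 0.2},
    {"x": -2.3,"y": -6.7,"z": 0,"roll": 0,"claw": 0.2},
    {"x": -2.3,"y": -6.7,"z": 0,"roll": 0,"claw": 0.2},
    {"x": -2.3,"y": -6.7,"z": 0,"roll": 0,"claw": 0.2},
  ],
)

```text
clock: 24.87
eef_pos: [431.3, -295.7, 164.1]
tool_rot: [3.141, 0.0, 3.141]
force: [0.8, -0.2, 0.5]
width: 68.5
```

```bash
python3 - <<'E'
from h import *
im,d=look();jars(d,[('red',343,-298,110),('yel',528.5,-90,110),('wht',432,-297,117)])
im,d=ctrl.get_image("top");P=pts("top",d,np.ones_like(d,bool))
m=(np.hypot(P[:,0]-528.5,P[:,1]+90)<28)&(P[:,2]>104)&(P[:,2]<120);print(cv2.minEnclosingCircle(P[m][:,:2].astype(np.float32)))
E
```

```text
tcp [ 431.3 -295.7  164.1] [ 431.7 -294.7  164.1] camT [ 351.  -296.2  296.3] [ 351.5 -295.4  296.4] F [ 0.7  1.6 -0.3] w 68.4
red ((342.5733642578125, -296.5617370605469), 22.491310119628906) 4691
yel ((527.8313598632812, -87.11725616455078), 23.420429229736328) 2472
wht ((431.596435546875, -295.7268981933594), 20.371156692504883) 2754
((529.421875, -89.22785949707031), 22.186689376831055)
```

send_rows(
  rows=[
    {"x": 0,"y": -0.1,"z": -2.5,"roll": 0,"claw": 0.2},
    {"x": 0,"y": -0.1,"z": -5,"roll": 0,"claw": 0.2},
    {"x": 0,"y": -0.1,"z": -7,"roll": 0,"claw": 0.2},
    {"x": 0,"y": -0.1,"z": -7.9,"roll": 0,"claw": 0.2},
    {"x": 0,"y": -0.1,"z": -7.9,"roll": 0,"claw": 0.2},
  ],
)

```text
clock: 25.38
eef_pos: [430.6, -294.9, 83.5]
tool_rot: [3.139, -0.003, -3.139]
force: [-1.5, 0.2, -0.8]
width: 68.4
```

send_rows(
  rows=[
    {"x": 0,"y": 0,"z": 0,"roll": 0,"claw": 0.4},
    {"x": 0,"y": 0,"z": 0,"roll": 0,"claw": 0.6},
    {"x": 0,"y": 0,"z": 0,"roll": 0,"claw": 0.75},
    {"x": 0,"y": 0,"z": 0,"roll": 0,"claw": 0.75},
    {"x": 0,"y": 0,"z": 0,"roll": 0,"claw": 0.75},
  ],
)

```text
clock: 25.8
eef_pos: [432.0, -297.4, 86.6]
tool_rot: [-3.141, 0.002, 3.141]
force: [-0.6, 1.9, 7.1]
width: 39.4
```

```bash
python3 -c "
from h import *
look()"
```

```text
tcp [ 432.  -297.4   86.6] [ 432.  -297.4   86.6] camT [ 351.5 -297.7  218.7] [ 351.5 -297.7  218.7] F [0.5 1.4 6.6] w 39.3
```

send_rows(
  rows=[
    {"x": 0,"y": 0,"z": 1,"roll": 0,"claw": 0.75},
    {"x": 0,"y": 0,"z": 3,"roll": 0,"claw": 0.75},
    {"x": 0,"y": 0,"z": 5,"roll": 0,"claw": 0.75},
    {"x": 0,"y": 1.5,"z": 6,"roll": 0,"claw": 0.75},
    {"x": 0,"y": 4,"z": 6,"roll": 0,"claw": 0.75},
  ],
)

```text
clock: 26.27
eef_pos: [432.2, -261.1, 148.3]
tool_rot: [-3.137, 0.006, 3.136]
force: [0.3, 0.2, -1.0]
width: 39.0
```

send_rows(
  rows=[
    {"x": 0,"y": 3.5,"z": 0,"roll": 0,"claw": 0.75},
    {"x": -0.2,"y": 7.5,"z": 0,"roll": 0,"claw": 0.75},
    {"x": -0.4,"y": 11.5,"z": 0,"roll": 0,"claw": 0.75},
    {"x": -0.4,"y": 14.8,"z": 0,"roll": 0,"claw": 0.75},
    {"x": -0.4,"y": 16.1,"z": 0,"roll": 0,"claw": 0.75},
  ],
)

```text
clock: 26.68
eef_pos: [426.6, -91.6, 146.1]
tool_rot: [3.14, 0.0, -3.136]
force: [0.6, 0.8, -0.1]
width: 39.2
```

send_rows(
  rows=[
    {"x": 0,"y": 0,"z": 0,"roll": 0,"claw": 0.75},
    {"x": 0,"y": 0,"z": -1.5,"roll": 0,"claw": 0.75},
    {"x": 0,"y": 0,"z": -3.5,"roll": 0,"claw": 0.75},
    {"x": 0,"y": 0,"z": -5,"roll": 0,"claw": 0.75},
    {"x": 0,"y": 0,"z": -5,"roll": 0,"claw": 0.75},
  ],
)

```text
clock: 27.1
eef_pos: [425.8, -97.5, 93.9]
tool_rot: [-3.141, -0.003, 3.14]
force: [-1.0, -0.2, -0.8]
width: 39.1
```

send_rows(
  rows=[
    {"x": 0,"y": 0,"z": -0.2,"roll": 0,"claw": 0.75},
    {"x": 0,"y": 0,"z": -0.2,"roll": 0,"claw": 0.75},
    {"x": 0,"y": 0,"z": -0.2,"roll": 0,"claw": 0.75},
  ],
)

```text
clock: 27.35
eef_pos: [427.6, -97.0, 94.1]
tool_rot: [-3.141, 0.002, 3.14]
force: [0.1, 0.9, -0.4]
width: 39.0
```

Within 1 mm in x and y; lower by about 8 mm.

send_rows(
  rows=[
    {"x": 0.1,"y": 0.1,"z": -0.3,"roll": 0,"claw": 0.75},
    {"x": 0.1,"y": 0.1,"z": -0.6,"roll": 0,"claw": 0.75},
    {"x": 0.1,"y": 0.1,"z": -0.8,"roll": 0,"claw": 0.75},
    {"x": 0.1,"y": 0.1,"z": -0.85,"roll": 0,"claw": 0.75},
    {"x": 0.1,"y": 0.1,"z": -0.85,"roll": 0,"claw": 0.75},
  ],
)

```text
clock: 27.77
eef_pos: [428.7, -95.3, 86.5]
tool_rot: [-3.141, 0.002, 3.141]
force: [-2.4, 1.7, 22.9]
width: 39.1
```

send_rows(
  rows=[
    {"x": 0,"y": 0,"z": 0.1,"roll": 0,"claw": 0.75},
    {"x": 0,"y": 0,"z": 0.1,"roll": 0,"claw": 0.2},
    {"x": 0,"y": 0,"z": 0.1,"roll": 0,"claw": 0.2},
    {"x": 0,"y": 0,"z": 0.1,"roll": 0,"claw": 0.2},
    {"x": 0,"y": 0,"z": 2,"roll": 0,"claw": 0.2},
  ],
)

```text
clock: 28.18
eef_pos: [426.2, -95.0, 102.7]
tool_rot: [3.141, -0.006, 3.141]
force: [-1.2, -0.3, 0.6]
width: 68.4
```

send_rows(
  rows=[
    {"x": 0,"y": 0,"z": 3,"roll": 0,"claw": 0.2},
    {"x": 0,"y": -0.5,"z": 6,"roll": 0,"claw": 0.2},
    {"x": -1.5,"y": -3.5,"z": 6,"roll": 0,"claw": 0.2},
    {"x": -3,"y": -7,"z": 6,"roll": 0,"claw": 0.2},
    {"x": -4.5,"y": -10.5,"z": 6,"roll": 0,"claw": 0.2},
  ],
)

```text
clock: 28.6
eef_pos: [382.9, -201.0, 165.2]
tool_rot: [-3.141, 0.001, -3.139]
force: [0.4, -0.1, 0.1]
width: 68.2
```

send_rows(
  rows=[
    {"x": -1.8,"y": -3.5,"z": 0,"roll": 0,"claw": 0.2},
    {"x": -3.2,"y": -7,"z": 0,"roll": 0,"claw": 0.2},
    {"x": -4.1,"y": -9.3,"z": 0,"roll": 0,"claw": 0.2},
    {"x": -4.1,"y": -9.7,"z": 0,"roll": 0,"claw": 0.2},
    {"x": -4.1,"y": -9.7,"z": 0,"roll": 0,"claw": 0.2},
  ],
)

```text
clock: 29.02
eef_pos: [341.1, -299.2, 164.5]
tool_rot: [-3.141, -0.0, 3.137]
force: [0.6, 1.6, -0.3]
width: 68.5
```

```bash
python3 - <<'E'
from h import *
im,d=look();jars(d,[('red',343,-298,110),('wht',428,-96,117)])
im,d=ctrl.get_image("top");P=pts("top",d,np.ones_like(d,bool))
m=(np.hypot(P[:,0]-428.5,P[:,1]+96)<28)&(P[:,2]>111)&(P[:,2]<126);print(cv2.minEnclosingCircle(P[m][:,:2].astype(np.float32)))
print(ctrl.read_state()["eef_pos"])
E
```

```text
tcp [ 341.1 -299.2  164.5] [ 341.8 -297.4  164.5] camT [ 260.9 -299.2  296.8] [ 261.6 -297.8  296.8] F [-0.1  0.5  0. ] w 68.5
red ((342.3921203613281, -295.4341735839844), 22.727930068969727) 3138
wht ((427.28289794921875, -92.9132308959961), 21.275236129760742) 2238
((428.8447570800781, -95.63034057617188), 19.980974197387695)
[ 342.18731985 -296.39734652  164.49925226]
```

send_rows(
  rows=[
    {"x": 0,"y": -0.1,"z": -2.5,"roll": 0,"claw": 0.2},
    {"x": 0,"y": -0.1,"z": -5,"roll": 0,"claw": 0.2},
    {"x": 0,"y": -0.1,"z": -7,"roll": 0,"claw": 0.2},
    {"x": 0,"y": -0.1,"z": -8.1,"roll": 0,"claw": 0.2},
    {"x": 0,"y": -0.1,"z": -8.1,"roll": 0,"claw": 0.2},
  ],
)

```text
clock: 29.53
eef_pos: [341.8, -295.5, 81.8]
tool_rot: [3.138, -0.003, -3.138]
force: [0.0, 0.0, 0.8]
width: 68.7
```

send_rows(
  rows=[
    {"x": 0,"y": 0,"z": 0,"roll": 0,"claw": 0.4},
    {"x": 0,"y": 0,"z": 0,"roll": 0,"claw": 0.6},
    {"x": 0,"y": 0,"z": 0,"roll": 0,"claw": 0.7},
    {"x": 0,"y": 0,"z": 0,"roll": 0,"claw": 0.7},
    {"x": 0,"y": 0,"z": 0,"roll": 0,"claw": 0.7},
  ],
)

```text
clock: 29.95
eef_pos: [342.6, -298.5, 84.6]
tool_rot: [-3.141, 0.002, 3.141]
force: [0.9, 2.1, 4.6]
width: 44.4
```

```bash
python3 -c "
from h import *
look()"
```

```text
tcp [ 342.6 -298.5   84.6] [ 342.6 -298.5   84.6] camT [ 262.2 -298.8  216.8] [ 262.2 -298.8  216.8] F [0.4 0.8 6.8] w 44.1
```

send_rows(
  rows=[
    {"x": 0,"y": 0,"z": 1,"roll": 0,"claw": 0.7},
    {"x": 0,"y": 0,"z": 3,"roll": 0,"claw": 0.7},
    {"x": 0,"y": 0,"z": 5,"roll": 0,"claw": 0.7},
    {"x": 1,"y": 1,"z": 6,"roll": 0,"claw": 0.7},
    {"x": 3,"y": 3,"z": 6,"roll": 0,"claw": 0.7},
  ],
)

```text
clock: 30.42
eef_pos: [370.8, -271.6, 145.9]
tool_rot: [-3.138, 0.002, 3.134]
force: [0.5, 0.1, -1.4]
width: 44.5
```

send_rows(
  rows=[
    {"x": 2.5,"y": 2.5,"z": 0,"roll": 0,"claw": 0.7},
    {"x": 5,"y": 5,"z": 0,"roll": 0,"claw": 0.7},
    {"x": 7.5,"y": 7.5,"z": 0,"roll": 0,"claw": 0.7},
    {"x": 9.5,"y": 9.2,"z": 0,"roll": 0,"claw": 0.7},
    {"x": 10.4,"y": 10,"z": 0,"roll": 0,"claw": 0.7},
  ],
)

```text
clock: 30.83
eef_pos: [479.3, -164.9, 144.1]
tool_rot: [3.14, 0.003, -3.137]
force: [0.9, 0.1, -0.0]
width: 44.4
```

send_rows(
  rows=[
    {"x": 0,"y": 0,"z": 0,"roll": 0,"claw": 0.7},
    {"x": 0,"y": 0,"z": -1.5,"roll": 0,"claw": 0.7},
    {"x": 0,"y": 0,"z": -3.5,"roll": 0,"claw": 0.7},
    {"x": 0,"y": 0,"z": -4.9,"roll": 0,"claw": 0.7},
    {"x": 0,"y": 0,"z": -4.9,"roll": 0,"claw": 0.7},
  ],
)

```text
clock: 31.25
eef_pos: [472.4, -169.8, 92.6]
tool_rot: [3.141, -0.006, 3.139]
force: [-1.2, 0.1, -1.2]
width: 44.6
```

send_rows(
  rows=[
    {"x": 0,"y": 0,"z": -0.2,"roll": 0,"claw": 0.7},
    {"x": 0,"y": 0,"z": -0.2,"roll": 0,"claw": 0.7},
    {"x": 0,"y": 0,"z": -0.2,"roll": 0,"claw": 0.7},
  ],
)

```text
clock: 31.5
eef_pos: [476.0, -169.2, 93.6]
tool_rot: [-3.141, 0.001, 3.14]
force: [0.3, -0.1, -0.3]
width: 44.4
```

send_rows(
  rows=[
    {"x": 0,"y": 0.1,"z": -0.4,"roll": 0,"claw": 0.7},
    {"x": 0,"y": 0.1,"z": -0.7,"roll": 0,"claw": 0.7},
    {"x": 0,"y": 0.1,"z": -0.9,"roll": 0,"claw": 0.7},
    {"x": 0,"y": 0.1,"z": -0.9,"roll": 0,"claw": 0.7},
    {"x": 0,"y": 0.1,"z": -0.9,"roll": 0,"claw": 0.7},
  ],
)

```text
clock: 31.92
eef_pos: [476.3, -167.3, 84.6]
tool_rot: [-3.141, 0.001, 3.141]
force: [-1.6, 1.0, 8.3]
width: 44.3
```

send_rows(
  rows=[
    {"x": 0,"y": 0,"z": 0,"roll": 0,"claw": 0.2},
    {"x": 0,"y": 0,"z": 0,"roll": 0,"claw": 0.2},
    {"x": 0,"y": 0,"z": 0,"roll": 0,"claw": 0.2},
    {"x": 0,"y": 0,"z": 1.5,"roll": 0,"claw": 0.2},
    {"x": 0,"y": 0,"z": 4,"roll": 0,"claw": 0.2},
  ],
)

```text
clock: 32.33
eef_pos: [474.2, -166.8, 122.2]
tool_rot: [3.14, -0.005, 3.141]
force: [1.4, 0.0, -0.7]
width: 68.6
```

send_rows(
  rows=[
    {"x": 0,"y": 0,"z": 3.5,"roll": 0,"claw": 0.2},
    {"x": -1,"y": -2.5,"z": 6,"roll": 0,"claw": 0.2},
    {"x": -3.5,"y": -5,"z": 6,"roll": 0,"claw": 0.2},
    {"x": -6,"y": -7.5,"z": 6,"roll": 0,"claw": 0.2},
    {"x": -8,"y": -9.5,"z": 6,"roll": 0,"claw": 0.2},
  ],
)

```text
clock: 32.75
eef_pos: [394.2, -264.2, 184.3]
tool_rot: [-3.14, -0.0, 3.14]
force: [0.3, -0.3, 0.4]
width: 68.1
```

send_rows(
  rows=[
    {"x": 0,"y": 0,"z": 0,"roll": 0,"claw": 0.2},
    {"x": 0,"y": 0,"z": 0,"roll": 0,"claw": 0.2},
    {"x": 0,"y": 0,"z": 0,"roll": 0,"claw": 0.2},
    {"x": 0,"y": 0,"z": 0,"roll": 0,"claw": 0.2},
    {"x": 0,"y": 0,"z": 0,"roll": 0,"claw": 0.2},
  ],
)

```text
clock: 33.17
eef_pos: [397.1, -261.3, 183.7]
tool_rot: [3.141, 0.0, -3.139]
force: [0.1, -0.2, -0.0]
width: 68.1
```

```bash
python3 - <<'E'
from h import *
look()
im,d=ctrl.get_image("top");cv2.imwrite("pics/top9.png",im);P=pts("top",d,np.ones_like(d,bool))
P0=pts("top",np.load("top0.npy"),np.ones_like(d,bool))
for n,x,y,z in [('red',476,-168.5,110),('yel',529,-90,111),('wht',428.5,-96,118),('mug',575,-230,95),('tin',530,-359,56),('bowl',467,102,50)]:
    r=28 if z>100 else 62
    for Q in (P0,P):
        m=(np.hypot(Q[:,0]-x,Q[:,1]-y)<r)&(Q[:,2]>z-6)&(Q[:,2]<z+9);q=Q[m]
        print(n,np.round(cv2.minEnclosingCircle(q[:,:2].astype(np.float32))[0],1),q.mean(0).round(1),m.sum())
r=ctrl.regions_of("top","lime");L=pts("top",d,r[0]["region"]);L=L[L[:,2]>30];print(L.min(0),L.max(0),L.mean(0))
E
```

```text
tcp [ 397.1 -261.3  183.7] [ 396.9 -261.3  183.7] camT [ 316.8 -261.9  315.9] [ 316.7 -262.   315.9] F [ 1.1 -0.8  0.9] w 68.2
red [ 476.1 -168.9] [ 476.  -169.   109.1] 328
red [ 476.3 -167.6] [ 475.9 -167.5  109. ] 328
yel [529.7 -90.4] [528.9 -90.6 111.2] 312
yel [529.2 -89. ] [528.6 -89.1 111. ] 313
wht [428.7 -96.2] [428.2 -96.2 117.5] 269
wht [429.  -95.6] [428.2 -95.5 117.3] 269
mug [ 573.7 -225.4] [ 577.6 -227.8   94.1] 206
mug [ 573.9 -225.4] [ 577.6 -227.2   94. ] 205
tin [ 529.8 -359.1] [ 529.8 -359.7   55.5] 813
tin [ 529.8 -359.3] [ 542.5 -348.6   55.5] 374
bowl [466.2 101.6] [466.4 104.2  50.1] 274
bowl [465.4 101.6] [466.2 102.9  50.5] 485
[443.16108597  80.03326904  32.41580721] [491.03124859 124.85868579  59.20234454] [465.83681958  99.23712564  47.22405792]
```

View pics/top9.png

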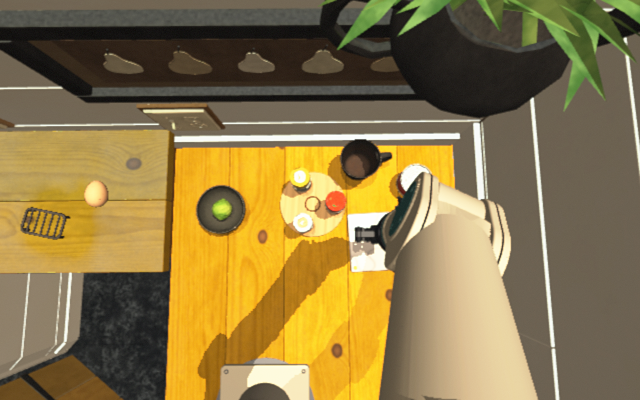

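The last top view shows all three jars standing on the tray: yellow (301,179), red (336,202) and white (303,224). The lime is in the bowl at (221,210), and the gripper is clear over the board. Every jar is within about 1.5 mm of its start position.

```bash
python3 -c "
from h import *
print(ctrl.finish_job())"
```

```text
the job is handed in; nothing more can be done
None
```

The job is done and handed in at about 33 s on the robot's clock, of the 125 s allowed. I moved red, white and yellow onto the marble board, laid the lime in the bowl, then put yellow, white and red back on their own seats.

- **Jars:** in the last top view each cap is within about 1.5 mm of its start position, with cap heights unchanged, so all three stand upright.
- **Lime:** it lies about 2 mm from the bowl's axis, with its top about 59 mm above the counter, so its centre is roughly 35 mm up. Two looks taken after release, before any jar was lifted again, showed it still.
- **Mug and tin:** neither moved measurably. In the final view the arm partly hid the tin, but its fitted centre was unchanged.
- **Gripper:** it is clear of everything.

**Checks that disagreed:**
- An early wrist measurement was about 10 mm off because the arm was still moving; a repeat at rest matched the top camera.
- Wrist readings of the put-back jars seen from the board were 2–3 mm off the top camera, which I put down to the oblique view and slight arm motion.
- One wrist-force reading of about 23 N came as the white jar was set down, well under the 120 N limit.

I viewed 11 pictures of the 14 allowed.

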